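# Clear and re-zero the weighing station in the reuse-materials store

### The job

Clear the weighing station: lift the white cup off the scale pan and put it mouth down over the drying peg that is free, setting it down gently so that its rim rests on the peg's foot. Then, with the pan empty, turn the knob in the middle of the dial, which turns the dial face with it, until the bold zero mark stands under the pointer. Leave the other cup, the cardboard tube and the jar as they are.

Things in the scene. Friction and masses are not known exactly. Their poses are not given: they have to be found in the camera images.
- scale: Fixed grey bench scale, housing 150 mm (its x) by 270 mm (its y), top 55 mm above the table. Origin on the table under the housing's middle; z up. The round dial (radius 63 mm, lying flat, 58 mm high) is centred at y = -68 mm, the pan at y = +68 mm.
- pan: Sprung steel pan of the scale, 146 mm (x) by 122 mm (y). Origin at the middle of its top face, 80 to 85 mm above the table when empty, 3 mm lower with the cup. On it two round rails along y (46 mm apart, 8 mm high) cradle the lying cup. Load turns the pointer clockwise seen from above (about 0.8 rad for the cup); lifting the cup off gives that turn back.
- tare_knob: Black knob at the dial's centre, rigid with the white dial face (radius 63 mm); turns either way about the vertical with friction, no stops met. Origin on its axis 58.5 mm above the table, z up, x along its bar grip and towards the zero mark. Bar grip 60 mm long, 14 mm wide, from 9 to 39 mm above the origin, over a disc of radius 22 mm.
- pointer_tip (a point): Tip of the slim dark pointer that lies flat over the dial face, under the knob, 52 mm from the dial's centre, 60 mm above the table. Only the load on the pan moves it; it cannot be touched by the fingers.
- zero_mark (a point): Zero point of the dial face, on its bold black bar (17 by 7 mm, radial), 52 mm from the dial's centre, 60 mm above the table; turns with the knob. The other marks are thin, 10 degrees apart.
- cup: The loose white cup to be moved: straight and round, outer diameter 64 mm, 100 mm long, wall 3 mm, inside depth 96 mm, about 0.14 kg. Origin at the centre of its closed bottom's outer face; z along its axis to the mouth. It starts lying in the pan between the rails, mouth away from the dial (+y of the scale), axis 32 mm above the pan.
- peg_free: The empty drying peg, fixed, wood: a round foot of radius 52 mm and 12 mm thick, and an upright post of radius 14 mm whose tip is 88 mm above the origin. Origin at the centre of the foot's underside, 4 mm above the table on a rubber mat; z up.
- peg_used: An identical fixed peg, which already carries the other cup. Origin as for peg_free.
- other_cup: A cup identical to the first, standing mouth down over peg_used; bystander. Origin at the centre of its bottom (now on top, about 116 mm above the table), z towards the mouth (down).
- tube: Bystander: loose upright cardboard tube, outer diameter 50 mm, 160 mm tall. Origin at the centre of its underside.
- jar: Bystander: loose amber jar with steel cap, diameter 70 mm, 110 mm tall. Origin at the centre of its underside.

How it is judged:
By the outcome, as a careful person would: the job done as asked, in the order asked, and still so for the second after the job is handed in, with the robot touching nothing.
It also fails if it takes over 72 s, if anything falls off the work surface, if the arm or the gripper's body presses on something with over 40 N, if the wrist force passes 120 N, or if a joint passes its speed limit or range.

### The arm

A 6-joint arm with a two-finger parallel gripper is mounted at the origin on the work surface. World frame = base frame: x ahead of the robot, y to its left, z up, the work surface at z = 0. Lengths are in m, angles in degrees, forces in N, time in s.
With the tool pointing down it reaches from about 0.325 to 0.85 m from the base axis. Payload 15.5 kg.
Tool frame: the origin (TCP) lies midway between the tips of the shut fingers; the grasp point (between the pads) lies 19 mm behind it; z points along the fingers, y is the line along which they close (so a half turn about z gives the same grasp; the last joint's range is limited). The gripper opens to 91 mm and grips with 3 to 60 N. Pads are 32 mm wide; open, the fingers measure 118 mm over their backs; the gripper's body (76 mm by 178 mm) begins 60 mm behind the grasp point.
Start: joints at [-69.127, 28.281, 77.091, -0, 74.628, -5.472], TCP at [0.277, -0.56, 0.194] pointing down, gripper open.
Joint ranges: [-166.48, 166.48], [-47.26, 123.95], [12.59, 153.08], [-70.14, 250.14], [6.76, 159.57], [-176.63, 176.63]. Speed limits (degrees/s): [108.29, 108.29, 147.25, 172.46, 172.46, 172.46].

### API

Orientations are given as a 3x3 rotation matrix whose columns are the frame's x, y, z axes.
In Python, from bench import ctrl gives the robot as it stands. The module is installed in compiled form; this text tells all that it offers. Calls block until the motion is done:
- ctrl.goto(position, orientation): joint-space move of the TCP to a pose.
- ctrl.move_l(position, vel=0.15, ori=None, contact_N=None): straight line of the TCP; ori=None keeps the orientation; vel is the mean speed in m/s. With contact_N (N) it stops when the force on the tool has changed by that much, and returns True; else False.
- ctrl.movej(angles): joint-space move.
- ctrl.command_gripper(opening): opening from 0.0 (shut) to 1.0 (fully open); the grip force is fixed at half the most; returns when the fingers have stopped.
- ctrl.sleep(seconds).
- ctrl.ik(position, orientation): joint angles nearest the present ones, or None.
- ctrl.read_camera(name): name is "side" or "top"; returns the picture (420x560x3 uint8, blue, green, red); there is no depth.
- ctrl.camera_params(name): a dict with "fx", "fy", "cx", "cy" (pixels), "D" ([k1, k2, p1, p2, k3] as OpenCV has them; the pictures are not rectified), "pose" (4x4, takes a point from camera to world coordinates). Camera axes: x right, y up, looking along -z (the intrinsics and any distortion apply to the point x, -y, -z); pixel columns grow to the right and rows downward; lengths in m; the calibration is good to about 2 mm. A picture is of the moment at which its call begins. camera_params takes no time and is no camera call.
A pose or a line that the arm cannot do raises ctrl.MotionError and nothing moves.
- ctrl.sign_off(): hands the job in; it is judged then, once.
Readings, each from a call of its own:
- ctrl.current_t(): time.
- ctrl.current_q(): joint angles.
- ctrl.current_dq(): joint speeds.
- ctrl.current_effort(): joint torques, N m.
- ctrl.current_tool_pos(): TCP position.
- ctrl.current_eef_rot(): TCP orientation.
- ctrl.current_contact_force(): force on the tool from outside, world axes, zero at the start.
- ctrl.current_wrist_torque(): the same for the moment, N m.
- ctrl.current_grip_width(): opening from 0.0 (shut) to 1.0 (fully open).
- ctrl.current_grasp_force(): force on a finger pad.
Only numpy, scipy, OpenCV 4.12 (cv2) and the standard library are available. Lean on these libraries where they do the work, as an engineer would, in place of code of your own. Each camera call takes 0.05 s, during which the arm holds its last target. There are 200 camera calls.

## Working session

There is one attempt and no reset: what is moved stays moved. The work goes in short steps, each a Python script; the robot and the scene stay as the last script left them, time stands still between calls to the robot, and variables do not carry over. Pictures are saved under pics/ and viewed, at most 10 in all, crops included, and the job is handed in when it is done.

```bash
mkdir -p pics
python3 - <<'E'
from bench import ctrl
import cv2,numpy as np
np.set_printoptions(precision=4,suppress=True)
for n in("top","side"):
    cv2.imwrite(f"pics/{n}0.png",ctrl.read_camera(n)); print(n,ctrl.camera_params(n))
print(ctrl.current_eef_rot(),ctrl.current_t())
E
```

```text
top {'fx': 481.23877291787517, 'fy': 481.23877291787517, 'cx': 276.3887346039623, 'cy': 209.57366384615224, 'D': array([-0.1657,  0.    ,  0.    ,  0.    ,  0.    ]), 'pose': array([[-0.0277,  0.9855, -0.1674,  0.4021],
       [-0.9996, -0.0266,  0.0087,  0.0226],
       [ 0.0042,  0.1676,  0.9858,  1.125 ],
       [ 0.    ,  0.    ,  0.    ,  1.    ]])}
side {'fx': 500.62744000178924, 'fy': 500.62744000178924, 'cx': 274.1366653332726, 'cy': 209.67247075626102, 'D': array([-0.174,  0.   ,  0.   ,  0.   ,  0.   ]), 'pose': array([[-0.9982,  0.0472, -0.0377,  0.5575],
       [-0.0582, -0.5806,  0.8121,  0.8257],
       [ 0.0164,  0.8128,  0.5823,  0.6807],
       [ 0.    ,  0.    ,  0.    ,  1.    ]])}
[[ 0.8961  0.4438 -0.0004]
 [ 0.4438 -0.8961  0.0011]
 [ 0.0001 -0.0011 -1.    ]] 0.1
```

View pics/top0.png

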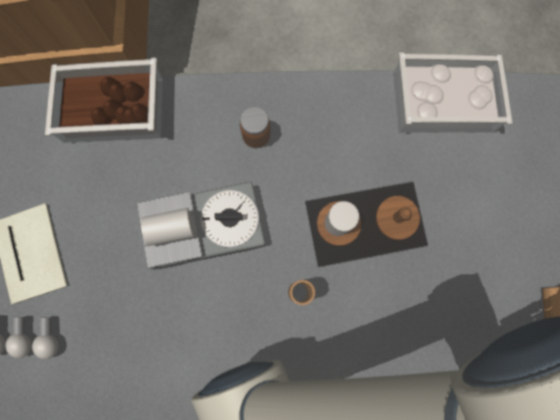

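View pics/side0.png

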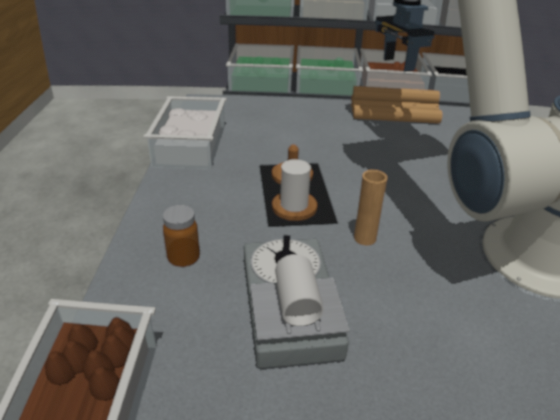

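Top view: scale with the dial at about (230,218) and the cup lying at (167,226). Used peg with its cup is at (342,218), free peg at (399,216), tube at (302,292) and jar at (255,126). Side view agrees, with the cup's mouth away from the dial. Next I'll measure these.

```bash
cat > h.py <<'E'
import cv2,numpy as np
from bench import ctrl
from scipy.optimize import least_squares
np.set_printoptions(precision=4,suppress=True)
def ray(n,uv):
    p=ctrl.camera_params(n);K=np.array([[p['fx'],0,p['cx']],[0,p['fy'],p['cy']],[0,0,1]])
    u=cv2.undistortPoints(np.asarray(uv,float).reshape(-1,1,2),K,p['D'])[:,0]
    d=np.c_[u[:,0],-u[:,1],-np.ones(len(u))]@p['pose'][:3,:3].T
    return p['pose'][:3,3],d
def onz(n,uv,z):
    o,d=ray(n,uv);return (o+d*((z-o[2])/d[:,2])[:,None])[:,:2]
def pix(n,P):
    p=ctrl.camera_params(n);T=np.linalg.inv(p['pose']);K=np.array([[p['fx'],0,p['cx']],[0,p['fy'],p['cy']],[0,0,1]])
    c=np.atleast_2d(P)@T[:3,:3].T+T[:3,3];c=c*[1,-1,-1]
    return cv2.projectPoints(c,np.zeros(3),np.zeros(3),K,p['D'])[0][:,0]
def circ(P,r):
    s=least_squares(lambda c:np.hypot(*(P-c).T)-r,P.mean(0),loss='soft_l1',f_scale=.002)
    return s.x,np.abs(s.fun).mean()
def blob(mask,box):
    m=np.zeros_like(mask);x0,y0,x1,y1=box;m[y0:y1,x0:x1]=mask[y0:y1,x0:x1]
    cs=cv2.findContours(m,cv2.RETR_EXTERNAL,cv2.CHAIN_APPROX_NONE)[0]
    return max(cs,key=cv2.contourArea)[:,0]
E
python3 - <<'E'
from h import *
I=cv2.imread("pics/top0.png");H=cv2.cvtColor(I,cv2.COLOR_BGR2HSV)
white=((H[...,1]<40)&(H[...,2]>170)).astype(np.uint8)*255
wood=((H[...,1]>90)&(H[...,2]>60)&(H[...,0]<25)).astype(np.uint8)*255
d=blob(white,(196,180,268,255));print("dial",circ(onz("top",d,.058),.063))
for nm,b in(("free",(370,185,425,250)),("used",(310,185,368,250))):
    c=blob(wood,b);P=cv2.convexHull(c)[:,0] if nm=="free" else c
    print(nm,circ(onz("top",P,.016),.052))
a=blob(white,(328,195,366,236));print("othercup top",circ(onz("top",a,.116),.032))
box=blob((I.max(2)>75).astype(np.uint8)*255,(125,170,275,280))
r=cv2.minAreaRect(box);print("scale rect",r)
print("corners",onz("top",cv2.boxPoints(r),.055))
print("cup pix row profile");c=blob(((I.min(2)>150)*255).astype(np.uint8),(135,200,200,250));r=cv2.minAreaRect(c);print(r,onz("top",cv2.boxPoints(r),.112))
t=I[170:285,120:285];t=cv2.resize(t,None,fx=4.6,fy=4.6,interpolation=cv2.INTER_CUBIC);cv2.imwrite("pics/c1.png",t)
E
```

```text
dial (array([0.5675, 0.1189]), np.float64(0.0021430483041292754))
free (array([ 0.5647, -0.2728]), np.float64(0.0006588392900638574))
used (array([ 0.5567, -0.1338]), np.float64(0.006858357670541948))
othercup top (array([ 0.5561, -0.1283]), np.float64(0.0018497995783589899))
scale rect ((199.49998474121094, 224.49996948242188), (108.99998474121094, 148.99996948242188), 90.0)
corners [[0.6867 0.3627]
 [0.6759 0.0161]
 [0.4285 0.0227]
 [0.435  0.3571]]
cup pix row profile
((165.81082153320312, 218.3648681640625), (39.78455352783203, 53.42966842651367), 80.53767395019531) [[0.5965 0.3172]
 [0.6125 0.2014]
 [0.527  0.1872]
 [0.5107 0.3012]]
```

View pics/c1.png

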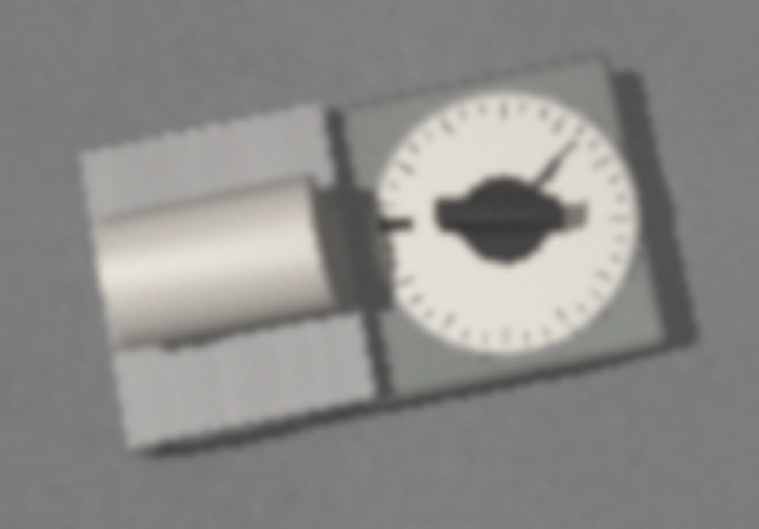

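Crop: the cup's silhouette corners are near (305,178), (330,305), (118,345) and (95,225). The dial centre is at (507,222), the zero bar on the left at (395,225), and the pointer tip at the upper right at (575,145).

Run:
```python
from h import *
g=lambda L:np.array([[120+u/4.6,170+v/4.6] for u,v in L])-0.4
c=onz("top",g([(305,178),(330,305),(118,345),(95,225)]),.1115)
b=(c[0]+c[1])/2;m=(c[2]+c[3])/2
print("cup corners",c,"bottom",b,"mouth",m,np.linalg.norm(m-b),"widths",np.linalg.norm(c[0]-c[1]),np.linalg.norm(c[2]-c[3]))
k=onz("top",g([(605,58),(665,345),(345,110)]),.055);print("housing",k)
print("housing dir", np.degrees(np.arctan2(*(k[0]-k[1])[::-1])))
print("cup dir",np.degrees(np.arctan2(*(m-b)[::-1])))
D=np.array([.5675,.1189]);p=onz("top",g([(575,145),(395,225),(507,222)]),.060);print("dial pts",p,np.hypot(*(p-D).T),np.degrees(np.arctan2(*(p-D).T[::-1])))
print("dial->cupmid",np.degrees(np.arctan2(*((b+m)/2-D)[::-1])),np.linalg.norm((b+m)/2-D))
```

```text
cup corners [[0.5822 0.2079]
 [0.5223 0.1961]
 [0.5059 0.2958]
 [0.5626 0.3077]] bottom [0.5523 0.202 ] mouth [0.5342 0.3017] 0.1013670035281166 widths 0.06109294146332159 0.05791452019412537
housing [[0.6486 0.069 ]
 [0.5054 0.0426]
 [0.6259 0.1984]]
housing dir 10.434986328648586
cup dir 100.24736947833499
dial pts [[0.6042 0.0842]
 [0.5669 0.1729]
 [0.567  0.118 ]] [0.0505 0.054  0.001 ] [ -43.3587   90.6231 -122.532 ]
dial->cupmid 100.33293499284203 0.13514412565636041
```

```bash
cat > plan.py <<'E'
from h import *
Z=np.array([0,0,1.]);yaw=np.radians(100.3);m=np.array([np.cos(yaw),np.sin(yaw),0])
B=np.array([.5523,.202,.1115]);PEG=np.array([.5647,-.2728,0]);A=.035
def R0(t,s):
    z=-np.cos(t)*Z+np.sin(t)*m;y=s*np.cross(Z,m);return np.c_[np.cross(y,z),y,z]
def R1(t,s,hd):
    h=np.array([np.cos(hd),np.sin(hd),0]);z=np.cos(t)*h-np.sin(t)*Z;y=-s*np.cross(Z,h);return np.c_[np.cross(y,z),y,z]
G=B+A*m
def tcp(g,R,back=0): return g+R[:,2]*(.019-back)
E
python3 - <<'E'
from plan import *
print(ctrl.current_q())
for t in(40,50):
  for s in(1,-1):
    r=R0(np.radians(t),s)
    print(t,s,"g",ctrl.ik(tcp(G,r),r),ctrl.ik(tcp(G+.15*Z,r),r),ctrl.ik(tcp(G,r,.1),r))
    for hd in(-25,0,20,45):
        r=R1(np.radians(t),s,np.radians(hd))
        print("   ",hd,ctrl.ik(tcp(PEG+.081*Z,r),r),ctrl.ik(tcp(PEG+.33*Z,r),r))
E
```

```text
[-69.1277  28.3117  77.1232  -0.0025  74.6306  -5.4733]
40 1 g [ -4.5945  38.4678  92.566   42.1486  67.7727 141.9521] [ -4.5945  27.2008  85.0772  38.8401  82.0957 154.5342] [-10.5324  33.1564  87.4211  37.7532  78.8791 145.0904]
    -25 [-36.0165  40.7546 127.6907 166.4616  38.7052 -86.4907] [-36.0165   7.1214 112.2618  37.4428  13.9323  46.247 ]
    0 [-51.4462  40.4961 121.2015 112.7678  40.5181 -67.7903] [-51.4462  10.9036 107.2182  60.288   43.6101  -0.6438]
    20 [-56.8441  41.6296 109.9775  78.4621  49.581  -52.5407] [-56.8441  17.235   97.7336  55.6859  64.5711 -12.1926]
    45 [-56.974   45.5671  92.9068  53.9664  67.9224 -45.5848] [-56.974   26.4154  82.0586  48.6276  86.9651 -21.6998]
40 -1 g [ -4.5945  38.4678  92.566   42.1486  67.7727 -38.0479] [ -4.5945  27.2008  85.0772  38.8401  82.0957 -25.4658] [-10.5324  33.1564  87.4211  37.7532  78.8791 -34.9096]
    -25 [-36.0165  40.7546 127.6907 166.4616  38.7052  93.5093] [ -36.0165    7.1214  112.2618   37.4428   13.9323 -133.753 ]
    0 [-51.4462  40.4961 121.2015 112.7678  40.5181 112.2097] None
    20 [-56.8441  41.629
[... 777 characters left out ...]
658  46.1569  62.0019 -36.1985] [-52.8085  23.8701  79.1182  39.7363  85.0047 -14.2894]
50 -1 g [ -8.6608  42.7535  92.4543  49.0123  73.6919 -46.0331] [ -8.6608  30.6875  86.5717  46.5876  85.8053 -32.5451] [-15.3938  38.5018  87.2817  43.967   83.891  -42.6762]
    -25 [-34.8062  34.2734 120.2135 155.6304  15.3861 106.0507] [ -34.8062    7.5229  103.362    12.5965   30.1322 -108.4808]
    0 [-46.8674  35.1172 115.4312  90.7353  27.9777 139.8952] [ -46.8674   10.5044   99.5066   39.4823   47.54   -158.3523]
    20 [-51.8706  37.1985 106.6347  64.559   42.5689 146.0026] None
    45 [-52.8085  41.4458  92.5658  46.1569  62.0019 143.8015] [-52.8085  23.8701  79.1182  39.7363  85.0047 165.7106]
```

Run:
```python
from plan import *
t=np.radians(45);r=R0(t,1)
ctrl.move_l(np.array(ctrl.current_tool_pos())+[0,0,.12],vel=.25)
ctrl.goto(tcp(G+.08*Z,r,.08),r); print(ctrl.current_t())
ctrl.move_l(tcp(G,r,.08),vel=.2)
c=ctrl.move_l(tcp(G+.002*Z,r),vel=.08,contact_N=8); print(c,ctrl.current_tool_pos(),tcp(G,r),ctrl.current_contact_force())
ctrl.command_gripper(0.0); print(ctrl.current_t(),ctrl.current_grip_width(),ctrl.current_grasp_force(),ctrl.current_contact_force())
cv2.imwrite("pics/s1.png",ctrl.read_camera("side"))
```

```text
3.4917
False [0.544  0.2494 0.1003] [0.5436 0.2497 0.0981] [0.5259 0.0106 0.2375]
5.725 0.6786741522758981 29.976100494577622 [ 0.5735 -0.2255 -0.5274]
```

View pics/s1.png

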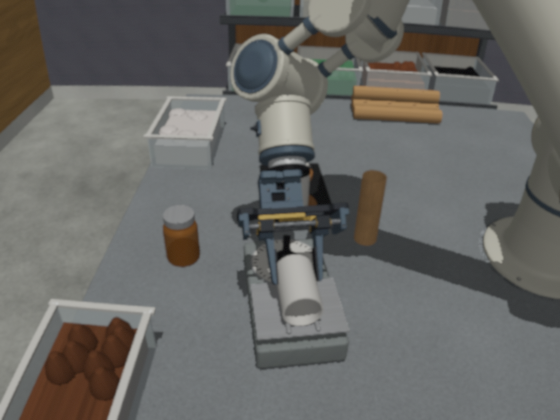

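The side picture shows the fingers astride the cup at about (290,265), gripping it, with the tube and jar untouched. Next I'll lift and carry it to above the peg.

Run:
```python
from plan import *
t=np.radians(45);r=R0(t,1);q=R1(t,1,np.radians(45))
p0=np.array(ctrl.current_tool_pos())
ctrl.move_l(p0+[0,0,.06],vel=.1)
ctrl.move_l(p0+[0,0,.22],vel=.25); print(ctrl.current_t(),ctrl.current_grip_width(),ctrl.current_contact_force())
ctrl.goto(tcp(PEG+.33*Z,q),q); print(ctrl.current_t(),ctrl.current_q(),ctrl.current_grip_width(),ctrl.current_contact_force())
ctrl.move_l(tcp(PEG+.21*Z,q),vel=.2)
ctrl.sleep(.3)
print(ctrl.current_tool_pos(),tcp(PEG+.21*Z,q),ctrl.current_t())
a=ctrl.read_camera("side");b=ctrl.read_camera("top")
cv2.imwrite("pics/s2.png",a);cv2.imwrite("pics/t2.png",b)
print("expected px bottom/rim", pix("side",[PEG+.245*Z,PEG+.145*Z]),pix("top",[PEG+.245*Z,PEG+.145*Z]))
v=np.hstack([a[40:290,200:400],b[130:380,330:530]]);cv2.imwrite("pics/v2.png",cv2.resize(v,None,fx=2,fy=2))
```

```text
7.3167 0.6823763894037782 [-0.1331  0.0928 -1.2534]
10.0083 [-54.9621  25.0277  80.622   44.2844  85.8433 -18.0065] 0.6791799575274787 [-0.0601 -0.1345 -1.167 ]
[ 0.5744 -0.2635  0.1973] [ 0.5742 -0.2633  0.1966] 11.0583
expected px bottom/rim [[295.559   86.965 ]
 [293.9644 125.8237]] [[427.7553 198.7154]
 [413.0339 207.7442]]
```

View pics/v2.png

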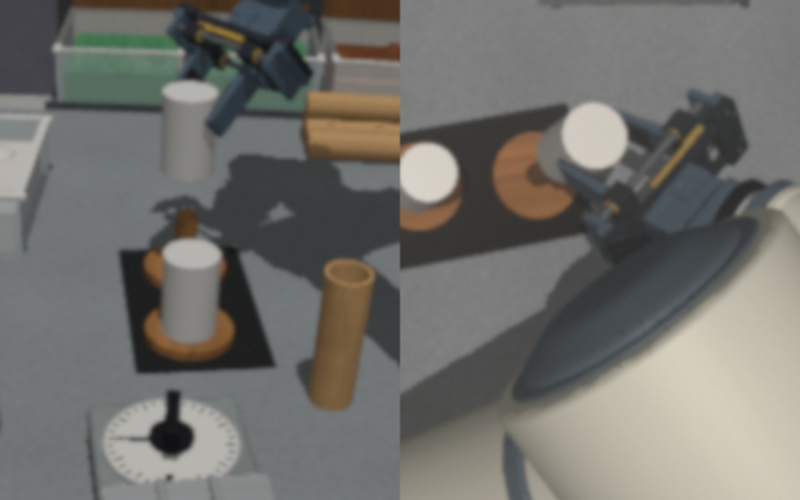

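Cup is held mouth down and upright. Its top centre is at (295,86) in the side view and (427,198) in the top view, both as predicted. I'll lower it until contact.

Run:
```python
from plan import *
t=np.radians(45);q=R1(t,1,np.radians(45))
print("tip px",pix("side",[PEG+.092*Z]))
print(ctrl.move_l(tcp(PEG+.095*Z,q),vel=.12,contact_N=6))
ctrl.sleep(.3)
c=ctrl.move_l(tcp(PEG+.074*Z,q),vel=.012,contact_N=2.5)
ctrl.sleep(.2)
print(c,np.array(ctrl.current_tool_pos())-.019*q[:,2]-PEG,ctrl.current_contact_force(),ctrl.current_t())
cv2.imwrite("pics/s3.png",ctrl.read_camera("side"))
a=cv2.imread("pics/s3.png")[90:240,230:370];cv2.imwrite("pics/v3.png",cv2.resize(a,None,fx=4,fy=4))
```

```text
tip px [[293.1574 145.155 ]]
False
True [ 0.0001 -0.      0.0772] [-0.8491 -0.7525  5.0407] 14.1
```

View pics/v3.png

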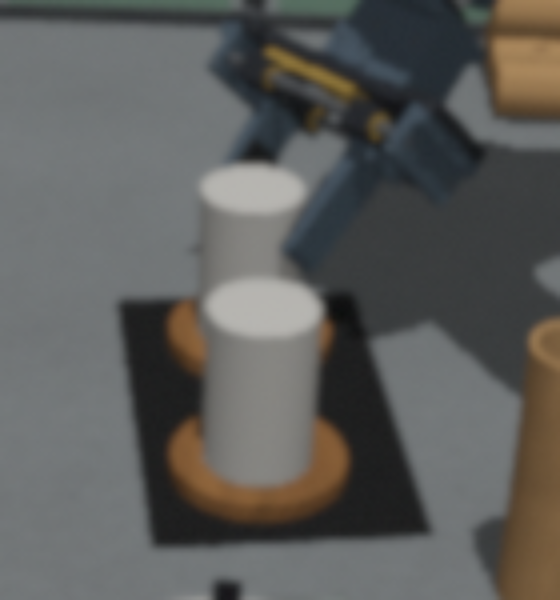

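The cup sits over the free peg, its top at about (253,190) in the crop, with a firm contact at the expected height. I'll release and back out along the fingers.

Run:
```python
from plan import *
t=np.radians(45);q=R1(t,1,np.radians(45))
ctrl.command_gripper(1.0); ctrl.sleep(.2)
p=np.array(ctrl.current_tool_pos())
print(ctrl.move_l(p-.13*q[:,2],vel=.12,contact_N=8))
D=np.array([.5675,.1187]); zz=-Z
# hover near scale but out of top camera's view of scale and pegs: back toward base
ctrl.move_l(p-.13*q[:,2]+[0,0,.12],vel=.25)
I=ctrl.read_camera("top");cv2.imwrite("pics/t4.png",I);print(ctrl.current_t(),ctrl.current_tool_pos())
s=ctrl.read_camera("side");cv2.imwrite("pics/s4.png",s)
v=np.hstack([cv2.resize(I[170:280,185:275],None,fx=4.5,fy=4.5,interpolation=2),cv2.resize(s[110:275,230:360],None,fx=3,fy=3,interpolation=2)]);cv2.imwrite("pics/v4.png",v);print(v.shape)
```

```text
False
16.8917 [ 0.5088 -0.3275  0.2745]
(495, 795, 3)
```

View pics/v4.png

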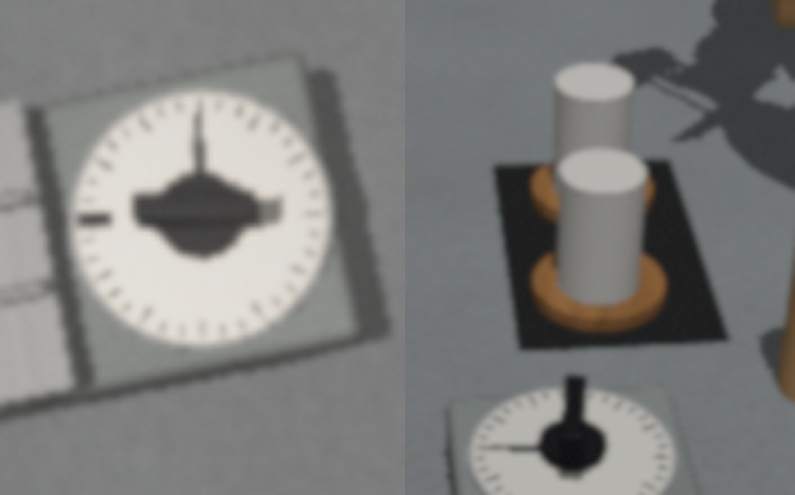

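Top crop: the zero bar is at (95,219), pointing left, and the pointer runs up from the knob to about (199,105). The cup stands squarely on the free peg with the other cup unmoved. Now the dial angles.

```bash
cat > dial.py <<'E'
from h import *
def centre(I):
    m=((I.min(2)>150)*255).astype(np.uint8);c=blob(m,(198,180,270,255))
    return circ(onz("top",cv2.convexHull(c)[:,0],.058),.063)
def polar(I,D,r0,r1,z=.060):
    a=np.arange(-180,180,.5);r=np.arange(r0,r1,.001)
    A,Rr=np.meshgrid(np.radians(a),r)
    P=np.stack([D[0]+Rr*np.cos(A),D[1]+Rr*np.sin(A),np.full_like(A,z)],-1)
    uv=pix("top",P.reshape(-1,3)).reshape(*A.shape,2).astype(np.float32)
    return a,cv2.remap(cv2.cvtColor(I,cv2.COLOR_BGR2GRAY),uv[...,0],uv[...,1],cv2.INTER_LINEAR).astype(float)
def ang(I,D,r0,r1,guess,w=10):
    a,S=polar(I,D,r0,r1);d=(a-guess+180)%360-180;k=np.abs(d)<w
    x=np.clip(np.median(S)-S[:,k].mean(0)-25,0,None);return guess+(x*d[k]).sum()/x.sum(),x.max()
E
python3 - <<'E'
from dial import *
I=cv2.imread("pics/t4.png");D,e=centre(I);print(D,e)
for g in(-5,0,5):print("ptr",ang(I,D,.034,.049,g))
for r in((.034,.039),(.039,.044),(.044,.049)):print(r,ang(I,D,*r,0))
for r in((.046,.050),(.050,.054),(.054,.058),(.046,.058)):print("zero",r,ang(I,D,*r,90))
# knob bar mid line at z=.0975 : dark mask
m=((I.max(2)<60)*255).astype(np.uint8);c=blob(m,(210,195,250,235));r=cv2.minAreaRect(c);print(r,onz("top",cv2.boxPoints(r),.0975))
E
```

```text
[0.5675 0.1194] 0.002604271239828099
ptr (np.float64(1.006890611541774), np.float64(49.73333333333332))
ptr (np.float64(1.3681656101426307), np.float64(49.73333333333332))
ptr (np.float64(1.368165610142631), np.float64(49.73333333333332))
(0.034, 0.039) (np.float64(1.1483972761999663), np.float64(70.2))
(0.039, 0.044) (np.float64(1.5463723477070495), np.float64(44.599999999999994))
(0.044, 0.049) (np.float64(1.381285526891124), np.float64(36.66666666666666))
zero (0.046, 0.05) (np.float64(90.14361191162344), np.float64(82.0))
zero (0.05, 0.054) (np.float64(90.22063655030801), np.float64(98.0))
zero (0.054, 0.058) (np.float64(90.27832011389059), np.float64(86.0))
zero (0.046, 0.058) (np.float64(90.2289195369444), np.float64(88.3076923076923))
((226.5, 219.5), (1.0, 11.0), 90.0) [[0.5592 0.1338]
 [0.5585 0.11  ]
 [0.5563 0.11  ]
 [0.557  0.1338]]
```

Run:
```python
from dial import *
D=np.array([.5675,.1192]);zb=90.2;turn=-88.9
def R(yd): # tool down, y axis at heading yd deg
    y=np.array([np.cos(np.radians(yd)),np.sin(np.radians(yd)),0]);z=np.array([0,0,-1.]);return np.c_[np.cross(y,z),y,z]
best=None
for yd in(zb-90,zb+90):
    q=ctrl.ik([*D,.25],R(yd));q2=ctrl.ik([*D,.0715],R(yd));print(yd,q,q2)
    for sg in(1,-1):
        if q2 is None: continue
        # down-pointing tool: j6 increase turns tool clockwise or ccw? evaluate with ik at end yaw
    qe=ctrl.ik([*D,.0715],R(yd+turn));print("   end",qe)
    m=max(abs(q2[5]),abs(qe[5])) 
    if abs(abs(q2[5]-qe[5])-88.9)<2 and (best is None or m<best[0]): best=(m,yd)
print(best);yd=best[1]
ctrl.goto([*D,.25],R(yd));ctrl.command_gripper(.5)
ctrl.move_l([*D,.12],vel=.2)
print("contact",ctrl.move_l([*D,.0715],vel=.06,contact_N=6),ctrl.current_t())
ctrl.command_gripper(0.0)
print(ctrl.current_grip_width()*.091,ctrl.current_grasp_force(),ctrl.current_contact_force(),ctrl.current_tool_pos())
q=np.array(ctrl.current_q());qe=ctrl.ik([*D,.0715],R(yd+turn));print(q,qe)
```

```text
0.20000000000000284 [ 5.963  21.7736 79.0457 -0.     79.1807  5.763 ] [ 5.963  32.9424 91.1451 -0.     55.9125  5.763 ]
   end [ 5.963  32.9424 91.1451 -0.     55.9125 94.663 ]
180.2 [   5.963    21.7736   79.0457   -0.       79.1807 -174.237 ] [   5.963    32.9424   91.1451   -0.       55.9125 -174.237 ]
   end [  5.963   32.9424  91.1451  -0.      55.9125 -85.337 ]
(np.float64(94.66296113644508), 0.20000000000000284)
contact False 21.2833
0.01376092788333847 30.000007152557373 [-1.3791 -0.0296  4.3063] [0.5673 0.1192 0.0716]
[ 5.9643 32.9313 91.1516  0.002  55.931   5.7648] [ 5.963  32.9424 91.1451 -0.     55.9125 94.663 ]
```

Knob gripped at 13.8 mm width. I'll turn it by rotating the last joint only, in steps.

Run:
```python
from dial import *
q=np.array(ctrl.current_q())
for d in(30,60,88.9):
    ctrl.movej(q+[0,0,0,0,0,d]);print(ctrl.current_t(),ctrl.current_contact_force(),ctrl.current_wrist_torque())
ctrl.sleep(.3);print(ctrl.current_q()-q,ctrl.current_grip_width()*.091)
ctrl.command_gripper(.45)
p=np.array(ctrl.current_tool_pos());ctrl.move_l([p[0],p[1],.2],vel=.2,contact_N=8)
ctrl.goto([.40,.12,.3],np.array(ctrl.current_eef_rot()))
ctrl.sleep(.3);print(ctrl.current_t())
I=ctrl.read_camera("top");cv2.imwrite("pics/t5.png",I);cv2.imwrite("pics/s5.png",ctrl.read_camera("side"))
D=np.array([.5675,.1192])
for r in((.034,.039),(.039,.044)):print("ptr",ang(I,D,*r,1.3))
for r in((.046,.050),(.050,.054),(.054,.058)):print("zero",ang(I,D,*r,1.3))
s=cv2.imread("pics/s5.png")
cv2.imwrite("pics/v5.png",np.hstack([cv2.resize(I[170:280,185:275],None,fx=4.5,fy=4.5,interpolation=2),cv2.resize(s[110:275,230:360],None,fx=3,fy=3,interpolation=2)]))
```

```text
22.4583 [-2.2293  1.4051  2.9276] [ 0.0036  0.2737 -0.0253]
23.0417 [-1.9399  0.5699  3.8379] [ 0.0037  0.4529 -0.0395]
23.6083 [-2.3453  1.0835  2.9521] [ 0.25    0.5998 -0.0519]
[ 0.0018 -0.0015  0.0022  0.0028  0.005  88.8245] 0.01336294384634998
26.4
ptr (np.float64(3.25543112158975), np.float64(88.2))
ptr (np.float64(1.8639152258784049), np.float64(49.0))
zero (np.float64(1.5431689571543945), np.float64(81.8))
zero (np.float64(1.6711438474869904), np.float64(86.5))
zero (np.float64(1.7469574036511044), np.float64(75.0))
```

View pics/v5.png

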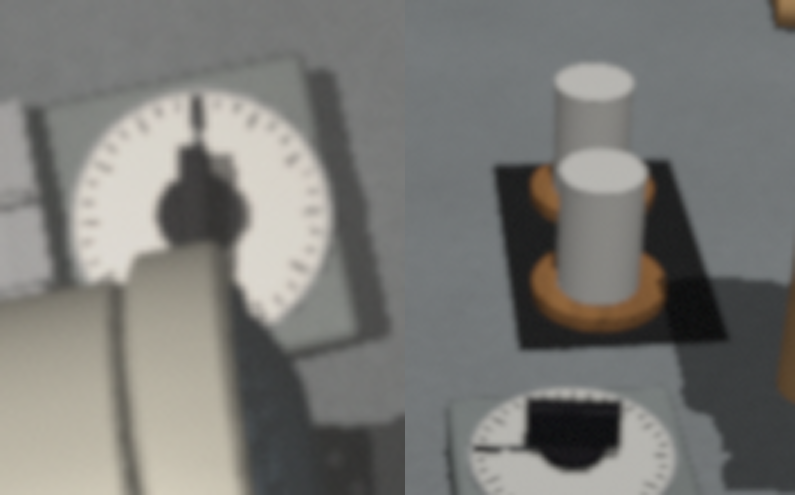

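Top crop: the bold zero bar at (197,112) is in line with the pointer, about 0.3° off (zero 1.65°, pointer 1.4°). The cup stands upright on the free peg, and the robot is clear of everything.

```bash
python3 -c "
from bench import ctrl
print(ctrl.sign_off(),ctrl.current_t())"
```

```text
the job is handed in; nothing more can be done
the job is handed in; nothing more can be done
```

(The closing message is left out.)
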